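# Shut the curing drawer and hold the mirror on the sample nail

## Robot

A 6-joint arm with a two-finger parallel gripper is mounted at the origin on the work surface. World frame = base frame: x ahead of the robot, y to its left, z up, the work surface at z = 0. Lengths are in m, angles in rad, forces in N, time in s.
With the tool pointing down it reaches from about 0.425 to 0.95 m from the base axis. Payload 3.5 kg.
Tool frame: the origin (TCP) lies between the finger pads, 19 mm behind the fingertips; this is the grasp point; z points along the fingers, y is the line along which they close (so a half turn about z gives the same grasp; the last joint's range is limited). The gripper opens to 85 mm and grips with 20 to 120 N. Pads are 22 mm wide; open, the fingers measure 114 mm over their backs; the gripper's body (76 mm by 85 mm) begins 54 mm behind the grasp point. The pads swing forward as they close: fully open they stand 13 mm farther back than shut.
Start: joints at [-1.35, 0.286, 1.577, -0, 1.279, -0.15], TCP at [0.245, -0.629, 0.25] pointing down, gripper open.
Joint ranges: [-2.77, 2.77], [-0.9, 2.22], [0.21, 2.48], [-1.53, 4.67], [0.24, 2.81], [-2.84, 2.84]. Speed limits (rad/s): [2.79, 2.79, 3.14, 3.14, 3.14, 3.14].

## Interface

Orientations are given as a rotation vector (axis times angle).
In Python, from workcell import bot, imaging, readout gives the robot as it stands (bot), with the cameras (imaging) and the readings (readout).
- The arm moves only by the tool creep_tool, called after "Request:" as name(argument=value, ...) on one line, values as JSON. Schema: {"type":"object","properties":{"ticks":{"type":"array","items":{"type":"array","items":{"type":"number"},"minItems":5,"maxItems":5},"minItems":1,"maxItems":5},"grip_n":{"type":"number"},"only":{"type":"string"},"quiet":{"type":"boolean"},"lines":{"type":"string"}},"required":["ticks"],"additionalProperties":false}. ticks is a list of rows, 1 to 5 of them, each of 5 numbers: dx, dy, dz in parts of the range, where 1.0 means 0.25 m, then a turn about the tool's z in normalised numbers (1 is 2 pi rad), then the finger opening in m; each row shifts and turns the commanded pose from where the row before left it, along the tool's axes as they then stand; what a row does not reach is not made up. A row lasts 1/10 s, in which the tool goes at most 0.05 m and 0.15 rad, less where a joint would pass 70% of its speed; a pose out of reach is approached as far as the arm can. The fingers move at their own pace and stop on an object; grip_n is the grip in N (left out, the last holds). Time passes only in rows, so rows that do not move let the fingers close. The tool returns the time, the measured TCP pose, the force, the opening and the grip force at its end. only (a regular expression) keeps the lines of the reply that match it, lines (a string "A,B") keeps lines A to B, and quiet returns only ok. Input that does not fit is refused with a message, and nothing moves.
- readout.get_obs(): the state, without advancing time (a new reading comes with each control period).
- imaging.snapshot(name): name is "scene" or "top" or "wrist"; returns the picture (480x640x3 uint8, red, green, blue); there is no depth.
- imaging.camera_info(name): a dict with "fx", "fy", "cx", "cy" (pixels), "rvec" (rotation vector, rad) and "tvec" (3), from world to camera coordinates, as OpenCV has them. Camera axes: x right, y down, z forward; pixel columns grow to the right and rows downward; lengths in m; the calibration is good to about 2 mm. A picture is of the moment at which its call begins: read the wrist's pose just before it. camera_info takes no time and is no camera call; for the wrist camera it gives the pose at the moment of the call.
- bot.job_done(): hands the job in; it is judged then, once.
The state is a dict: "time": time; "joints": joint angles; "dq": joint speeds; "joint_torque": joint torques, N m; "eef_pos": TCP position; "orientation": TCP orientation; "ft_force": force on the tool from outside, world axes, zero at the start; "ft_torque": the same for the moment, N m; "finger_gap": finger opening in m; "grip_force": force on a finger pad.
Only numpy, scipy, OpenCV 4.12 (cv2) and the standard library are available. Lean on these libraries where they do the work, as an engineer would, in place of code of your own. Each camera call takes 0.05 s, during which the arm holds its last target. There are 200 camera calls.

## Task

Push the loaded drawer of the curing box fully shut, then take the inspection mirror by the tab on its top and turn it until the box's side camera sees the sample nail, standing behind the sight window, in the middle of the mirror. The mirror springs back if let go, so finish while still holding the tab with the mirror steady at that angle; leave everything else on the table where it is.

Things in the scene. Friction and masses are not known exactly. Their poses are not given: they have to be found in the camera images.
- drawer (a joint): sliding drawer of the white curing box (box 180 deep along its x, 200 wide along its y, 150 high). Value = how far it is open in m: 0 is fully shut against its stop; it starts 0.05 to 0.085 open. It slides along the box's x axis with about 1.5 N of friction and stays where it is left
- curing_box: the fixed white curing box; origin at the centre of its underside. Its x axis points from its open front (local x = -90 mm; the shut drawer's 12 mm front panel stands before it) to its back, so the drawer shuts along +x. Its right side (local y = -100 mm) carries a camera pod and a hooded sight window and looks towards the mirror
- drawer_handle (a point): middle of the drawer's steel bar handle; the bar runs along the box's y, 100 mm long, about 10 mm thick, 35 mm in front of the drawer's front panel, 115 mm above the table. It moves with the drawer. Pushing it along the box's +x shuts the drawer
- lens (a point): lens of the small black camera pod on the box's right side, 100 mm above the table, 60 mm nearer the drawer front than the box's middle
- window (a point): centre of the open sight window (50 x 50 mm, black frame with a hood above) in the box's right side, 100 mm above the table, 60 mm nearer the back than the box's middle
- sample (a point): the upright sample nail (14 x 26 mm, copper-coloured) on a post in the drawer: the marker to be seen. With the drawer shut it stands just behind the sight window, 100 mm above the table
- aim (a point): point on the box's right side midway between lens and window, 100 mm above the table. When the mirror's glass squarely faces this point, the lens sees the shut-in sample in the middle of the mirror
- mirror: upright inspection mirror, glass 70 wide x 80 high, centred 100 mm above the table. Origin on its vertical pivot axis at table height; y points out of the glass (the way it faces), x along its width, z up. A light spring (0.02 to 0.1 N m, 0.06 N m per rad) turns it back to its parked stop when let go; it turns up to 1.7 rad anticlockwise (from above) from that stop
- mirror_stand: the mirror's round dark base, 84 mm across, fixed to the table 280 to 340 mm to the right of the box's middle; origin at the centre of its underside, on the pivot axis; its axes are the mirror's axes when parked. The parked mirror faces 0.4 to 1.3 rad clockwise (from above) of where it is needed
- mirror_tab (a point): centre of the black rubber finger tab on top of the mirror, part of the mirror: 40 mm long along the mirror's width (x), 14 mm thick along the mirror's y, 48 mm high, on the pivot axis; its centre is 166 mm and its top 190 mm above the table; same axes as the mirror
- polish_a: bystander, not to be disturbed: black polish bottle, 26 mm across, 75 mm high; origin at the centre of its underside
- polish_b: bystander, not to be disturbed: black polish bottle, 26 mm across, 75 mm high; origin at the centre of its underside
- polish_c: bystander, not to be disturbed: clear polish bottle with a brass cap, 26 mm across, 75 mm high; origin at the centre of its underside
- gel_jar: bystander, not to be disturbed: low white jar, 48 mm across, 42 mm high; origin at the centre of its underside
- brush_cup: bystander, not to be disturbed: open grey cup, 76 mm across, 100 mm high; origin at the centre of its underside
- tip_board: bystander, not to be disturbed: wooden board 130 x 170 x 14 mm carrying rows of nail tips on small stands (37 mm high over all); origin at the centre of its underside
- tumbler: bystander, not to be disturbed: blue drinking tumbler, 72 mm across, 156 mm high; origin at the centre of its underside

How it is judged:
On the way, in this order (a step that is already met when the one before it is completed fails the run):
1. the drawer is fully shut (value of joint drawer below 0.006 m), for 0.2 s.
2. the mirror, held by its tab, shows the sample to the camera (value of joint drawer below 0.006 m and x of aim in the frame of mirror between -0.015 and 0.015 m and y of aim in the frame of mirror above 0 m and contact force between the fingers and mirror above 0.5 N and distance between the grasp point and mirror_tab below 0.05 m), for 0.3 s.
At the end, for the whole second after the job is handed in: The drawer is within 6 mm of fully shut; the gripper (TCP within 50 mm of the tab's centre) presses it with over 0.5 N; the mirror is still (under 0.1 rad/s), facing the aim point: the line square out of its middle passes within 15 mm of it (all of step 2 and angular speed of mirror below 0.1 rad/s); the arm keeps its last pose, push and grip.
It fails at once if a bystander was shifted by more than 25 mm or tipped over (distance of any of polish_a, polish_b, polish_c, gel_jar, brush_cup, tip_board, tumbler from where it was at the start of the episode above 0.025 m or angle between any of polish_a, polish_b, polish_c, gel_jar, brush_cup, tip_board, tumbler's own z axis and vertical above 0.5 rad).
It also fails if it takes over 45 s, if anything falls off the work surface, if the arm or the gripper's body presses on something with over 40 N, if the wrist force passes 120 N, or if a joint passes its speed limit or range.

## Working session

There is one attempt and no reset: what is moved stays moved. The work goes in short steps, Python scripts to look and compute and a tool call to move; the robot and the scene stay as the last step left them, time stands still between calls to the robot, and variables do not carry over. Pictures are saved under pics/ and viewed, at most 10 in all, crops included, and the job is handed in when it is done.

```bash
ls; mkdir -p pics
```

Run:
```python
from workcell import bot, imaging, readout
import cv2
for n in("scene","top"):
    cv2.imwrite(f"pics/{n}0.png",imaging.snapshot(n)[:,:,::-1]); print(n,imaging.camera_info(n))
o=readout.get_obs();print(o)
```

```text
pics
workcell.py
scene {'fx': 577.5027428321494, 'fy': 577.5027428321494, 'cx': 322.62575225973063, 'cy': 250.88719281558747, 'rvec': array([ 0.77418246,  2.6416434 , -1.01065868]), 'tvec': array([ 0.53082832, -0.09857444,  1.20863804])}
top {'fx': 452.64478966109215, 'fy': 452.64478966109215, 'cx': 317.1684812357832, 'cy': 231.6686033245413, 'rvec': array([ 2.0032498 , -2.21246937,  0.25168668]), 'tvec': array([-0.03273685,  0.5975635 ,  0.92053504])}
{'time': 0.1, 'joints': array([-1.34998238e+00,  2.87150047e-01,  1.57809367e+00,  3.66577573e-06,
        1.27855986e+00, -1.50046474e-01]), 'dq': array([-0.0010092 , -0.00289755, -0.00428979, -0.00027064,  0.00120695,
        0.00098767]), 'joint_torque': array([ 1.98709909e-03, -4.07292581e+01, -2.93698668e+01, -7.40368500e-05,
        3.40784522e-03,  7.15481946e-06]), 'eef_pos': array([ 0.24450465, -0.62854857,  0.24870263]), 'orientation': array([-3.08556492e+00, -5.78804479e-01,  1.17267806e-04]), 'ft_force': array([ 0.6419408 ,  0.41889727, -0.39948058]), 'ft_torque': array([-0.02197591,  0.03762769, -0.03755034]), 'grip_force': 0.0, 'finger_gap': 0.08542659956750635}
```

View pics/scene0.png

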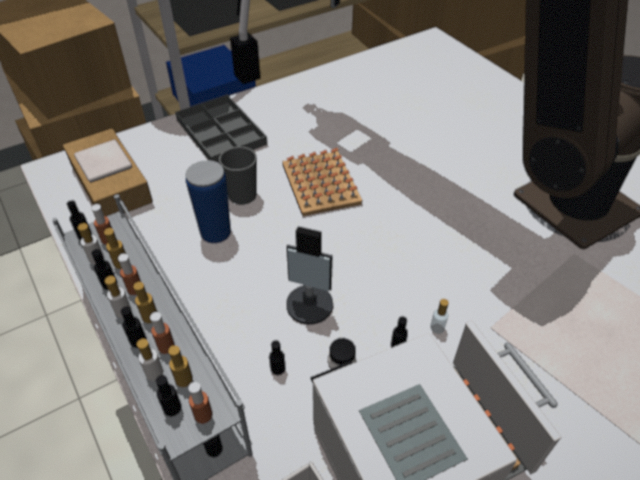

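View pics/top0.png

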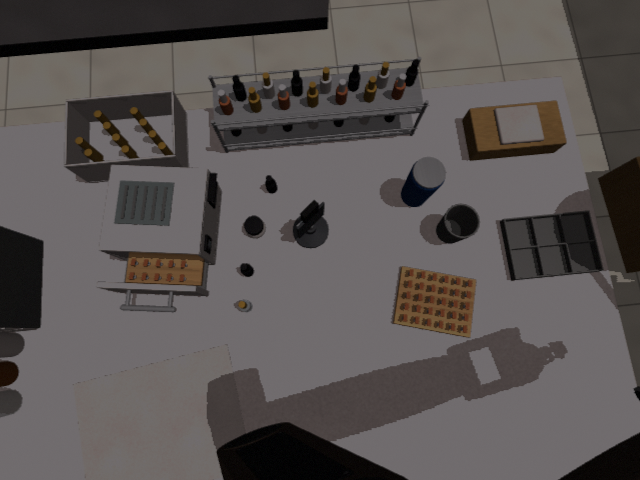

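The scene view shows the box at lower right with its drawer open: handle (505-550, 350-400), mirror tab (308,241), stand (310,303). In the top view the box top spans about (105-210, 168-255), the handle runs (125-175, 308), and the stand is at (311,232). I'll enlarge both.

Run:
```python
import cv2,numpy as np
a=cv2.imread("pics/top0.png")[155:325,90:340]; a=cv2.resize(a,(800,544),interpolation=cv2.INTER_CUBIC)
a=np.clip(a.astype(float)*1.5,0,255).astype(np.uint8)
cv2.imwrite("pics/top0c.png",a)
b=cv2.imread("pics/scene0.png")[220:480,240:570]; b=cv2.resize(b,None,fx=2.3,fy=2.3,interpolation=cv2.INTER_CUBIC)
cv2.imwrite("pics/scene0c.png",b);print(b.shape)
```

```text
(598, 759, 3)
```

View pics/top0c.png

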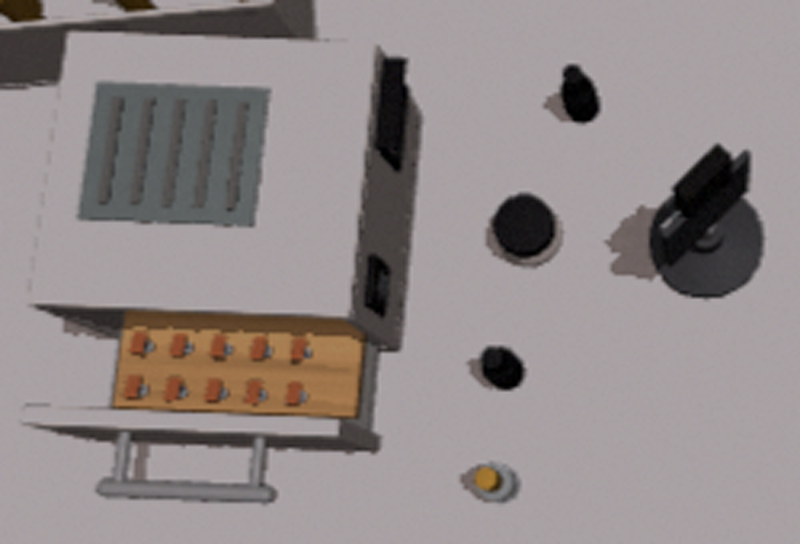

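View pics/scene0c.png

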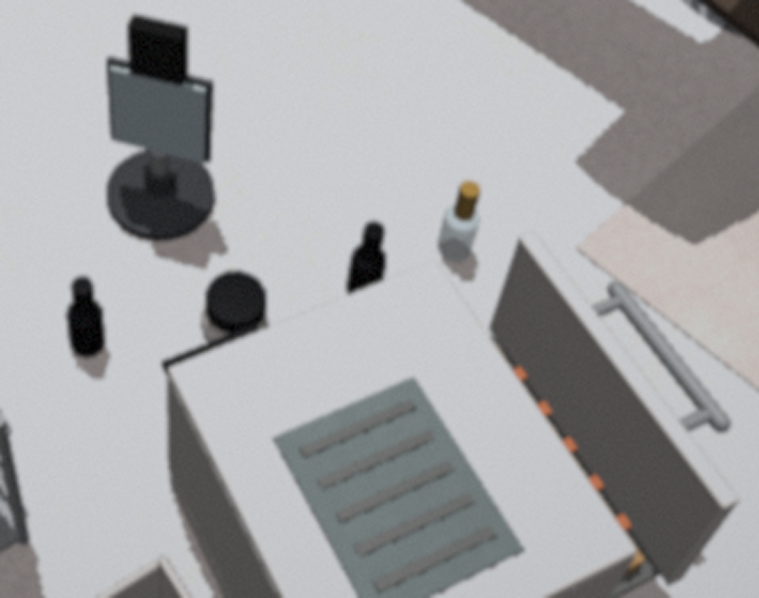

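Create h.py:
```python
import numpy as np,cv2
from workcell import bot, imaging, readout
def ray(n,p,ci=None):
    ci=ci or imaging.camera_info(n); R=cv2.Rodrigues(np.array(ci["rvec"]))[0]
    K=np.array([[ci["fx"],0,ci["cx"]],[0,ci["fy"],ci["cy"]],[0,0,1]])
    p=np.atleast_2d(np.array(p,float)); d=(np.c_[p,np.ones(len(p))]@np.linalg.inv(K).T)@R
    return -R.T@ci["tvec"],d
def plane(n,p,z,ci=None):
    c,d=ray(n,p,ci); return (c+d*((z-c[2])/d[:,2])[:,None]).round(4)
def T(p): return np.array(p)/3.2+[90,155]-.34
def S(p): return np.array(p)/2.3+[240,220]-.28
```

Run:
```python
from h import *
b=plane("top",T([(65,33),(380,45),(357,320),(33,303)]),.15); print("boxtop BL BR FR FL",b.tolist())
e=lambda i,j:np.linalg.norm(b[i]-b[j]).round(4); print(e(0,1),e(1,2),e(2,3),e(3,0))
print("scene", plane("scene",S([(168,372),(435,268),(632,552)]),.15).tolist(),"BR FR FL")
print("handle top",plane("top",T([(103,488),(270,494)]),.118).tolist()); print("handle scene",plane("scene",S([(617,288),(722,420)]),.118).tolist())
print("stand top",plane("top",T([(707,242)]),.012),"scene",plane("scene",S([(161,193)]),.012))
print("mirror edge top",plane("top",T([(663,250),(748,153)]),.142).tolist()); print("scene",plane("scene",S([(108,60),(212,82)]),.142).tolist())
print("tab top",plane("top",T([(675,190),(719,147),(733,157),(690,203)]),.19).tolist(),"scene",plane("scene",S([(132,17),(187,28)]),.19).tolist())
for nm,p,z in [("b1",(580,120),0),("jar",(524,223),.042),("b2",(510,375),0),("b3",(494,487),0)]:
    print(nm,plane("top",T([p]),z))
print("tumbler,cup",plane("top",[(428,172),(462,222)],[.156,.1]))
```

```text
boxtop BL BR FR FL [[0.7548, 0.3208, 0.15], [0.7268, 0.1198, 0.15], [0.549, 0.1422, 0.15], [0.5793, 0.3402, 0.15]]
0.2029 0.1792 0.2003 0.1766
scene [[0.7299, 0.1264, 0.15], [0.5556, 0.154, 0.15], [0.5824, 0.3449, 0.15]] BR FR FL
handle top [[0.4651, 0.3112, 0.118], [0.4511, 0.2082, 0.118]]
handle scene [[0.451, 0.2133, 0.118], [0.4646, 0.312, 0.118]]
stand top [[ 0.6085 -0.0784  0.012 ]] scene [[ 0.6125 -0.0718  0.012 ]]
mirror edge top [[0.5762, -0.0489, 0.142], [0.634, -0.1085, 0.142]]
scene [[0.6329, -0.1069, 0.142], [0.5827, -0.0506, 0.142]]
tab top [[0.6013, -0.0603, 0.19], [0.6255, -0.0892, 0.19], [0.6184, -0.097, 0.19], [0.5924, -0.0685, 0.19]] scene [[0.6201, -0.0931, 0.19], [0.5945, -0.0647, 0.19]]
b1 [[0.7132 0.0064 0.    ]]
jar [[0.6279 0.0484 0.042 ]]
b2 [[0.5281 0.0708 0.    ]]
b3 [[0.4503 0.0872 0.    ]]
tumbler,cup [[ 0.6734 -0.3271  0.156 ]
 [ 0.5746 -0.3985  0.1   ]]
```

The enlarged views give the box axis at -0.138 rad, handle at (0.458, 0.261), aim at about (0.640, 0.134), pivot at about (0.608, -0.078) and a parked heading of about 0.735. The mirror therefore needs about +0.7 rad. First I'll turn the tool to the box axis and start closing the fingers.

Careful with the scale: shifts go in shares of 0.25 m and turns go in shares of 2 pi rad. That gives: 0.04 m is 0.16, -0.03 m is -0.12, 0.127 rad is 0.0202.

Request:
creep_tool(ticks=[[0,0,0,0.0202,0],[0,0,0,0.0202,0],[0,0,0,0.0202,0],[0,0,0,0.0204,0],[0.16,-0.12,0,0,0]], grip_n=30)

```text
time: 0.6
eef_pos: [0.2846, -0.607, 0.2491]
orientation: [3.133, -0.231, -0.003]
ft_force: [0.3, 0.3, -0.5]
finger_gap: 0.012
grip_force: 0.0
```

Scaled: -0.043 m is -0.172, 0.021 m is 0.084.

Request:
creep_tool(ticks=[[0.084,-0.172,0,0,0],[0.084,-0.172,0,0,0],[0.084,-0.172,0,0,0],[0.084,-0.172,0,0,0],[0.084,-0.172,0,0,0]])

```text
time: 1.1
eef_pos: [0.4226, -0.4044, 0.2495]
orientation: [-3.133, 0.217, 0.001]
ft_force: [0.6, 0.5, 0.3]
finger_gap: -0.0001
grip_force: 0.0
```

Request:
creep_tool(ticks=[[0.084,-0.172,0,0,0],[0.084,-0.172,0,0,0],[0,-0.192,0,0,0],[0,-0.192,0,0,0],[-0.04,-0.12,0,0,0]])

```text
time: 1.6
eef_pos: [0.4832, -0.1977, 0.2494]
orientation: [-3.133, 0.213, 0.001]
ft_force: [-0.0, 0.8, -0.0]
finger_gap: -0.0001
grip_force: 0.0
```

Run:
```python
from h import *
cv2.imwrite("pics/w1.png",imaging.snapshot("wrist")[:,:,::-1]); o=readout.get_obs();print(o["eef_pos"],imaging.camera_info("wrist"))
```

```text
[ 0.48195712 -0.19439719  0.24906583] {'fx': 331.2810353656405, 'fy': 331.2810353656405, 'cx': 324.2736207958507, 'cy': 240.89063799325996, 'rvec': array([-1.91217794,  2.18744551,  0.36818578]), 'tvec': array([-0.12668608,  0.43437122,  0.54198776])}
```

View pics/w1.png

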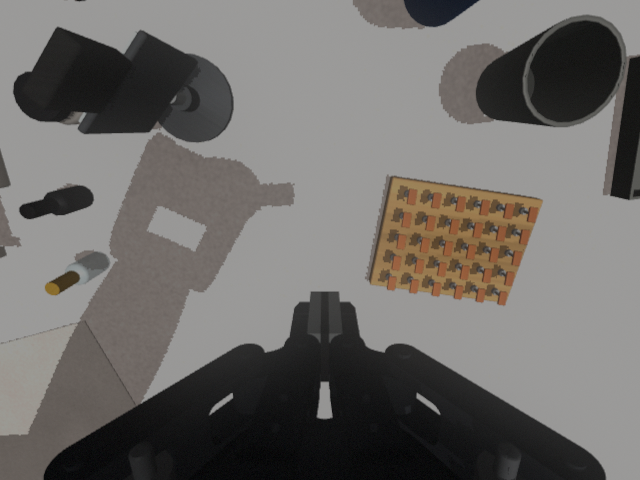

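The wrist view shows the mirror from behind: tab (60,70), stand circle about (190,98), bottles at (65,200) and (80,270). I'll go on to the drawer handle.

Scaled: -0.045 m is -0.18.

Request:
creep_tool(ticks=[[0,-0.18,0,0,0],[0,-0.18,0,0,0],[0,-0.18,0,0,0],[0,-0.18,0,0,0],[0,-0.18,0,0,0]])

```text
time: 2.15
eef_pos: [0.5136, 0.0236, 0.2497]
orientation: [3.134, -0.218, -0.0]
ft_force: [0.7, -0.3, 0.4]
finger_gap: -0.0002
grip_force: 0.0
```

Request:
creep_tool(ticks=[[-0.08,-0.176,0,0,0],[-0.12,-0.16,0,0,0],[-0.12,-0.16,0,0,0],[-0.14,-0.14,0,0,0],[-0.14,-0.14,0,0,0]])

```text
time: 2.65
eef_pos: [0.3906, 0.236, 0.2497]
orientation: [3.134, -0.218, -0.0]
ft_force: [0.6, 0.5, -0.2]
finger_gap: 0.0001
grip_force: 0.0
```

Request:
creep_tool(ticks=[[0,-0.108,0,0,0],[0,0,0,0,0]])

```text
time: 2.85
eef_pos: [0.3948, 0.2638, 0.2499]
orientation: [-3.134, 0.21, 0.0]
ft_force: [0.1, 0.1, -0.2]
finger_gap: -0.0001
grip_force: 0.0
```

Run:
```python
from h import *
o=readout.get_obs();print(o["eef_pos"],o["joints"],cv2.Rodrigues(o["orientation"])[0])
p=[(190,98)];print("stand",plane("wrist",[(190,98)],0.012))
c=np.array([.6543,.2332]);X=np.array([.9905,-.1376]);Y=np.array([.1376,.9905]);d=o["eef_pos"][:2]-c;print("box local",d@X,d@Y)
```

```text
[0.39479352 0.26383872 0.24988632] [ 3.74705880e-01 -1.68253633e-01  2.05330959e+00  6.31050811e-04
  1.25629239e+00  2.07910065e+00] [[ 9.91062982e-01 -1.33394773e-01  7.77583364e-06]
 [-1.33394750e-01 -9.91062774e-01  6.47897835e-04]
 [-7.87198451e-05 -6.43144816e-04 -9.99999790e-01]]
stand [[0.5234 0.3826 0.012 ]]
box local -0.26125705814710715 -0.005360443224305001
```

Scaled: 0.045 m is 0.18, 0.04 m is 0.16.

Request:
creep_tool(ticks=[[0,-0.02,0.16,0,0],[0,0,0.18,0,0],[0,0,0.18,0,0],[0,0,0,0,0]])

```text
time: 3.25
eef_pos: [0.3917, 0.2637, 0.1132]
orientation: [3.127, -0.218, -0.022]
ft_force: [-0.9, -0.4, -0.3]
finger_gap: -0.0001
grip_force: 0.0
```

Request:
creep_tool(ticks=[[0.06,0,0,0,0],[0.08,0,0,0,0],[0.06,0,0,0,0],[0.048,0,0,0,0],[0.048,0,0,0,0]])

```text
time: 3.75
eef_pos: [0.4716, 0.2564, 0.1217]
orientation: [-3.133, 0.218, -0.003]
ft_force: [-1.9, 0.1, 1.3]
finger_gap: 0.0
grip_force: 1.1
```

Scaled: 0.01 m is 0.04, 0.008 m is 0.032.

Request:
creep_tool(ticks=[[0.04,0,0,0,0],[0.032,0,0,0,0],[0.024,0,0,0,0],[0.016,0,0,0,0],[0,0,0,0,0]])

```text
time: 4.25
eef_pos: [0.498, 0.2523, 0.1198]
orientation: [3.134, -0.217, 0.001]
ft_force: [1.0, -0.1, 0.4]
finger_gap: 0.0002
grip_force: 0.0
```

Scaled: 0.004 m is 0.016, 0.003 m is 0.012.

Request:
creep_tool(ticks=[[0.016,0,0,0,0],[0.012,0,0,0,0],[0.008,0,0,0,0],[0,0,0,0,0]])

```text
time: 4.65
eef_pos: [0.5027, 0.2517, 0.1196]
orientation: [3.133, -0.217, -0.017]
ft_force: [-12.0, 1.4, 7.8]
finger_gap: 0.0002
grip_force: 6.0
```

Request:
creep_tool(ticks=[[0.008,0,0,0,0],[0.008,0,0,0,0],[0,0,0,0,0]])

```text
time: 4.95
eef_pos: [0.503, 0.2517, 0.1196]
orientation: [3.132, -0.217, -0.034]
ft_force: [-22.9, 2.1, 16.2]
finger_gap: -0.0001
grip_force: 11.5
```

The drawer is against its stop: 23 N and no more travel. Now back off, rise, and go to look at the mirror.

Request:
creep_tool(ticks=[[-0.08,0,0,0,0],[-0.12,0,0,0,0],[0,0,-0.16,0,0.085],[0,0,-0.2,0,0.085],[0,0,-0.2,0,0.085]])

```text
time: 5.45
eef_pos: [0.4602, 0.2574, 0.261]
orientation: [3.134, -0.216, -0.001]
ft_force: [1.1, -0.4, 0.4]
finger_gap: 0.0434
grip_force: 0.0
```

Request:
creep_tool(ticks=[[0.02,0.18,0,0,0.085],[0.04,0.184,0,0,0.085],[0.04,0.184,0,0,0.085],[0.04,0.184,0,0,0.085],[0.04,0.184,0,0,0.085]])

```text
time: 5.95
eef_pos: [0.474, 0.0227, 0.2604]
orientation: [3.134, -0.216, 0.004]
ft_force: [-0.2, -0.0, 0.3]
finger_gap: 0.0851
grip_force: 0.0
```

Request:
creep_tool(ticks=[[0.04,0.18,0,0,0.085],[0.04,0.184,0,0,0.085],[0,0,0,0,0.085],[0,0,0,0,0.085]])

```text
time: 6.35
eef_pos: [0.4812, -0.0694, 0.26]
orientation: [3.134, -0.221, 0.001]
ft_force: [-0.6, 0.3, -0.3]
finger_gap: 0.0852
grip_force: 0.0
```

Run:
```python
from h import *
import json
ci=imaging.camera_info("wrist"); im=imaging.snapshot("wrist")[:,:,::-1]
json.dump({k:np.array(v).tolist() for k,v in ci.items()},open("w2.json","w"))
cv2.imwrite("pics/w2.png",np.clip(im*1.4,0,255).astype(np.uint8)); print(readout.get_obs()["eef_pos"])
```

```text
[ 0.48112855 -0.06836882  0.25996259]
```

View pics/w2.png

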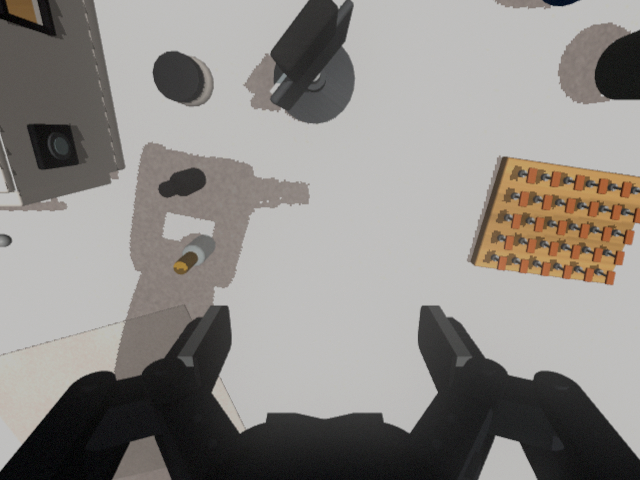

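The wrist view now shows the lens at (61,148), the box's lower front-right corner at (122,168) with its edge running to about (92,0), the stand centre at about (314,80), and the tab's lower edge (271,55)-(303,68).

Run:
```python
from h import *
import json
ci={k:np.array(v) for k,v in json.load(open("w2.json")).items()}
P=lambda p,z:plane("wrist",p,z,ci)
print("cam",ray("wrist",[(0,0)],ci)[0])
L=P([(61,148)],.1)[0];print("lens z.1",L, "FR bottom corner, edge",P([(122,168),(92,0)],0).tolist())
print("stand",P([(314,80)],.010))
print("box right front edge top corner? ",P([(22,206)],.15))
c=np.array([.6543,.2332]);X=np.array([.9905,-.1376]);Y=np.array([.1376,.9905])
print("lens expected",c-.06*X-.1*Y,"FR corner",c-.09*X-.1*Y,"aim from lens",L[:2]+.06*X)
# stand ellipse by threshold
im=cv2.imread("pics/w2.png");g=cv2.cvtColor(im,cv2.COLOR_BGR2GRAY)
m=((g<125)*255).astype(np.uint8);m[:, :255]=0;m[:,380:]=0;m[140:]=0
k=max(cv2.findContours(m,0,1)[0],key=cv2.contourArea)[:,0];k=k[((k[:,0]>318)|(k[:,1]>112))&(k[:,1]>58)]
k=k[(k[:,0]>285)]
w=P(k,.010)[:,:2];A=np.c_[2*w,np.ones(len(w))];s=np.linalg.lstsq(A,(w**2).sum(1),rcond=None)[0];print("circle",s[:2],np.sqrt(s[2]+s[:2]@s[:2]),len(w))
```

```text
cam [ 0.56267339 -0.08102607  0.38287649]
lens z.1 [0.5785 0.1358 0.1   ] FR bottom corner, edge [[0.5534, 0.1525, 0.0], [0.7131, 0.1273, 0.0]]
stand [[ 0.6109 -0.0772  0.01  ]]
box right front edge top corner?  [[0.5414 0.1409 0.15  ]]
lens expected [0.58111  0.142406] FR corner [0.551395 0.146534] aim from lens [0.63793  0.127544]
circle [ 0.61109779 -0.07649354] 0.041146466202266564 107
```

Request:
creep_tool(ticks=[[0.18,-0.012,0,0,0.085],[0.18,-0.012,0,0,0.085],[0.16,-0.012,0,0,0.085]])

```text
time: 6.7
eef_pos: [0.6128, -0.0753, 0.2601]
orientation: [3.134, -0.212, 0.001]
ft_force: [-0.4, -0.4, -0.2]
finger_gap: 0.0851
grip_force: 0.0
```

Request:
creep_tool(ticks=[[0,0,0,0.0223,0.085],[0,0,0,0.0223,0.085],[0,0,0,0.0223,0.085],[0,0,0,0.0223,0.085],[0,0,0,0.0223,0.085]])

```text
time: 7.2
eef_pos: [0.6113, -0.075, 0.2598]
orientation: [-2.868, 1.282, 0.0]
ft_force: [0.6, -0.1, 0.3]
finger_gap: 0.0849
grip_force: 0.0
```

Request:
creep_tool(ticks=[[0,0,0,0,0.085],[0,0,0,0,0.085]])

```text
time: 7.4
eef_pos: [0.6112, -0.0758, 0.26]
orientation: [-2.873, 1.271, -0.0]
ft_force: [0.0, -0.8, -0.5]
finger_gap: 0.0849
grip_force: 0.0
```

Run:
```python
from h import *
o=readout.get_obs();R=cv2.Rodrigues(o["orientation"])[0];d=np.array([.611,-.077,.172])-o["eef_pos"];print(o["eef_pos"],np.arctan2(R[1,0],R[0,0]),R.T@d)
cv2.imwrite("pics/w3.png",np.clip(imaging.snapshot("wrist")[:,:,::-1]*1.6,0,255).astype(np.uint8))
```

```text
[ 0.61118049 -0.07581692  0.25999035] -0.8331272364698536 [0.00075319 0.00093451 0.0879903 ]
```

View pics/w3.png

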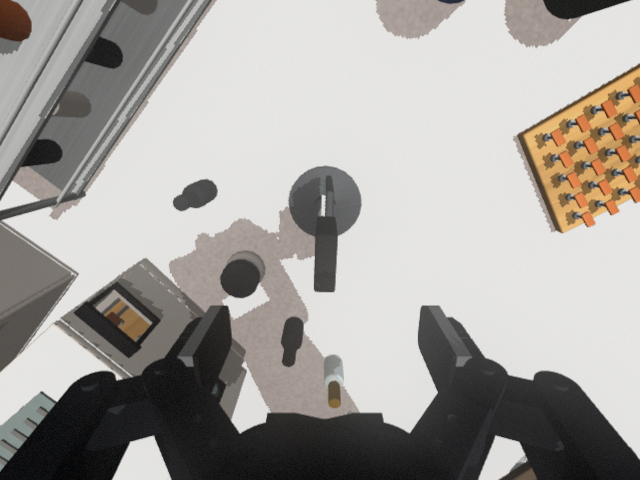

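The tab is aligned between the pads at (325,255), and the sample shows in the window at (115,315). Next: descend and grip.

Scaled: 0.03 m is 0.12, 0.028 m is 0.112.

Request:
creep_tool(ticks=[[0,0,0.12,0,0.085],[0,0.004,0.12,0,0.085],[0,0,0.112,0,0.085],[0,0,0,0,0.085]], grip_n=40)

```text
time: 7.85
eef_pos: [0.6074, -0.0768, 0.1669]
orientation: [2.87, -1.275, -0.015]
ft_force: [-0.3, 0.1, -0.4]
finger_gap: 0.0848
grip_force: 0.0
```

Request:
creep_tool(ticks=[[0,0,0,0,0],[0,0,0,0,0],[0,0,0,0,0],[0,0,0,0,0],[0,0,0,0,0]], grip_n=40)

```text
time: 8.35
eef_pos: [0.6118, -0.0771, 0.1735]
orientation: [-2.865, 1.278, -0.005]
ft_force: [2.1, 2.0, -3.9]
finger_gap: 0.0136
grip_force: 41.2
```

Request:
creep_tool(ticks=[[0,0,0,0,0],[0,0,0,0,0],[0,0,0,0,0]], grip_n=40)

```text
time: 8.65
eef_pos: [0.6117, -0.0772, 0.1735]
orientation: [-2.867, 1.277, -0.005]
ft_force: [2.0, 5.0, 2.3]
finger_gap: 0.0137
grip_force: 42.6
```

Scaled: -0.12 rad is -0.0191.

Request:
creep_tool(ticks=[[0,0,0,-0.0159,0],[0,0,0,-0.0191,0],[0,0,0,-0.0191,0],[0,0,0,-0.0191,0],[0,0,0,-0.0191,0]])

```text
time: 9.15
eef_pos: [0.6118, -0.077, 0.1735]
orientation: [-3.114, 0.397, -0.006]
ft_force: [2.9, 4.8, 1.7]
finger_gap: 0.0132
grip_force: 42.6
```

Request:
creep_tool(ticks=[[0,0,0,-0.0191,0],[0,0,0,0,0],[0,0,0,0,0],[0,0,0,0,0],[0,0,0,0,0]])

```text
time: 9.65
eef_pos: [0.6118, -0.077, 0.1735]
orientation: [-3.132, 0.217, -0.006]
ft_force: [3.8, 4.1, 1.8]
finger_gap: 0.0133
grip_force: 42.6
```

Run:
```python
from h import *
o=readout.get_obs();R=cv2.Rodrigues(o["orientation"])[0];print(o["eef_pos"],np.arctan2(R[1,0],R[0,0]),o["ft_force"],o["ft_torque"])
t=imaging.snapshot("top")[:,:,::-1];s=imaging.snapshot("scene")[:,:,::-1]
a=cv2.resize(t[155:325,90:340],(590,401),interpolation=cv2.INTER_CUBIC); b=cv2.resize(s[190:350,260:370],None,fx=1.9,fy=2.5,interpolation=cv2.INTER_CUBIC)
cv2.imwrite("pics/t4f.png",t);cv2.imwrite("pics/s4f.png",s)
out=np.zeros((401,800,3),np.uint8);out[:,:590]=np.clip(a*1.4,0,255);out[:400,591:800]=b[:, :209];cv2.imwrite("pics/e4.png",out)
```

```text
[ 0.61180118 -0.07700036  0.1734699 ] -0.13843631732004003 [3.75006716 4.05518448 1.83380069] [ 0.45847932 -0.33147112 -0.12083024]
```

View pics/e4.png

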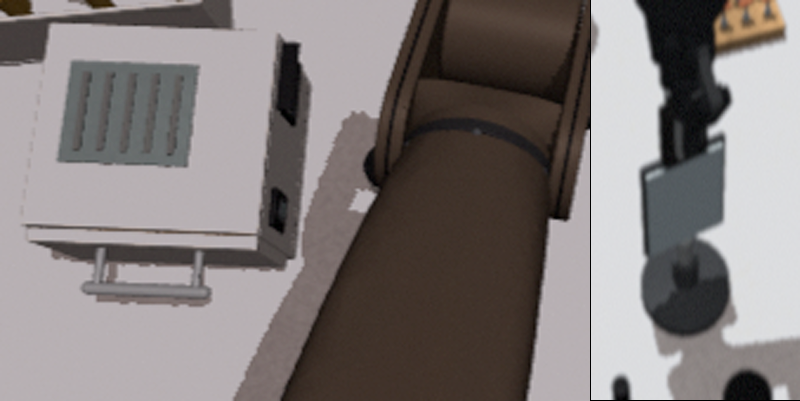

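The drawer is shut. In the scene crop the mirror's top edge runs (642,172)-(724,136).

Run:
```python
from h import *
q=lambda x,y:((x-591)/1.9+260,y/2.5+190)
for z,pp in((.142,[q(642,172),q(724,136)]),(.06,[q(648,253),q(724,222)])):
    e=plane("scene",pp,z);d=e[1]-e[0];n=np.array([-d[1],d[0]]);n*=np.sign(n[1]);print(e,np.hypot(*d[:2]),np.arctan2(n[1],n[0]))
c=np.array([.6543,.2332]);a=np.array([.640,.136]);p=np.array([.6115,-.077]);print("need",np.arctan2(*(a-p)[::-1]))
```

```text
[[ 0.6467 -0.0828  0.142 ]
 [ 0.5722 -0.072   0.142 ]] 0.07527874866122578 1.426832771281139
[[ 0.6453 -0.081   0.06  ]
 [ 0.5737 -0.0673  0.06  ]] 0.07289890259805012 1.3817406327719175
need 1.4377835399183883
```

The mirror heading reads about 1.43, from both the tool and the image, against 1.438 needed (tolerance about ±0.07). The arm is steady and gripping at 42 N, so I'm handing in.

```bash
python3 -c "
from workcell import bot, imaging, readout
print(bot.job_done())"
```

```text
the job is handed in; nothing more can be done
None
```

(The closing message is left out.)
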